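# Pin the link's lug into the yoke

## Task

On the assembly jig, slide the link in so that the eye of its flat lug comes between the two ears of the yoke, and take the thick pin with the tall round head from the rack. Pass the pin down through upper ear, eye and lower ear, working the link gently to find where eye and bores line up, then press the pin fully home past its sprung ball, with the head down on the upper ear. Feel your way and never force the pin, and leave the two other pins in their rack.

Things in the scene. Friction and masses are not known exactly. Their poses are not given: they have to be found in the camera images.
- jig: Fixed jig: aluminium base plate 240 x 110 mm, 12 mm thick, with a C-shaped steel yoke. Origin: on the table under the axis of the yoke's upright bores; z up; x is the way the link slides in. The link bar lies on the -x side; the yoke is open at both x ends, its solid back is 22 to 36 mm to +y. The plate reaches 190 mm to -x. A small loose brass collar on the plate is not part of the job.
- bore (a point): Point on the bore axis at the top face of the upper ear, 66 mm above the table. Two flat square ears, 44 x 44 mm, 12 mm thick: the upper at heights 54 to 66 mm, the lower at 30 to 42 mm above the table, each with a 13.5 mm through hole on the axis, chamfered at the top. Pin against jig, all contacts added, must stay under 70 N (press the head with no more than about 30 N).
- gap (a point): Point on the bore axis midway between the ears, 48 mm above the table, where the link's lug belongs: a flat steel plate 34 mm wide, 10 mm thick (heights 43 to 53 mm), its 14 mm hole (the eye) 30 mm from the front edge. A pin stood in the upper ear on top of the lug has its head underside about 27 mm above the ear; it drops when the holes meet and then blocks the link. Pin against link: stay under 20 N.
- detent (a point): Point on the bore axis 36 mm above the table, in the lower ear, where a sprung steel ball stands 2 mm into the bore from the jig's +y side. It stops a dropped pin with the head still about 6 to 14 mm above the upper ear; a steady downward push of 8 to 25 N on the head presses the pin home, and the ball then holds it by friction.
- link (a joint): Travel of the link along the jig's x in m: 0 is out, 0.095 the stop. It stays where it is left (friction about 5 N). The lug is clear of the pin's way at 0 and covers it from about 0.055. The lug is screwed into the link by an amount that varies and is not measured: its hole is on the bore axis at a travel somewhere from 0.049 to 0.081, to be found by feel.
- tab (a point): Top centre of the upright aluminium grip tab on the link, 94 mm above the table; moves with the link. The tab is 14 mm wide (along the jig's y), 30 mm long (along its x) and stands 37 mm above the 18 mm thick round bar (top of bar at 57 mm). It is 165 mm to -x of the bore axis at travel 0.
- pin: The pin to use, loose, steel, about 50 g: shank 12 mm thick, 40 mm long, nose tapered over the last 3 mm to 9 mm; round head 20 mm across, 16 mm high. Origin: centre of the head's underside; z up along the pin, tip at z = -40 mm. Starts upright in a rack hole (head underside 46 mm, top 62 mm above the table). Fully home its origin is at point bore.
- rack: Fixed black block 44 x 150 mm, 30 mm high, three holes 13.5 mm wide and 24 mm deep in a row along its y, 48 mm apart, the middle one at its centre. Origin: centre of its underside.
- spare_thin: Pin to leave alone: 10 mm shank, round head 14 mm in diameter and 16 mm high. Origin at the underside of its head. In one of the rack holes.
- spare_flat: Pin to leave alone: 12 mm shank, flat round head 28 mm in diameter and only 6 mm high. Origin at the underside of its head. In one of the rack holes.
Things that resemble listed ones, but are neither listed nor needed, are in the scene too. Leave any green or purple look-alike of the pin alone.

How it is judged:
On the way, in this order (a step that is already met when the one before it is completed fails the run):
1. the link is slid in so that its eye is between the ears, before the pin enters the yoke (value of joint link above 0.045 m and (horizontal distance between pin and bore above 0.02 m or height (world z) of pin above 0.089 m)), for 0.2 s.
2. the pin is through the upper ear and the eye (horizontal distance between pin and bore below 0.004 m and angle between the z axis of pin and the z axis of jig, either way round below 0.15 rad and height (world z) of pin below 0.082 m and value of joint link between 0.047 and 0.083 m), for 0.1 s.
At the end, for the whole second after the job is handed in: The pin stands in the yoke through upper ear, eye and lower ear: its head underside is within 2.5 mm of the upper ear's top face, its axis within 4 mm and 0.15 rad of the bore axis, at rest, and the link's travel is between 0.047 and 0.083 (eye trapped on the pin) (horizontal distance between pin and bore below 0.004 m and angle between the z axis of pin and the z axis of jig, either way round below 0.15 rad and height (world z) of pin between 0.063 and 0.0685 m and linear speed of pin below 0.02 m/s and value of joint link between 0.047 and 0.083 m); the robot touches nothing.
It fails at once if pin and link forced against each other with more than 20 N (contact force between pin and link above 20 N).
It fails at once if pin forced against the jig with more than 70 N (all contacts added) (contact force between pin and jig above 70 N).
It fails at once if another pin taken from the rack or knocked out of it (distance of any of spare_thin, spare_flat from where it was at the start of the episode above 0.02 m).
It also fails if it takes over 70 s, if anything falls off the work surface, if the arm or the gripper's body presses on something with over 40 N, if the wrist force passes 120 N, or if a joint passes its speed limit or range.

## Robot

A 6-joint arm with a two-finger parallel gripper is mounted at the origin on the work surface. World frame = base frame: x ahead of the robot, y to its left, z up, the work surface at z = 0. Lengths are in m, angles in rad, forces in N, time in s.
With the tool pointing down it reaches from about 0.325 to 0.75 m from the base axis. Payload 7.6 kg.
Tool frame: the origin (TCP) lies midway between the tips of the shut fingers; the grasp point (between the pads) lies 19 mm behind it; y points along the fingers, z is the direction in which the jaws open and shut, and the axes are right-handed (so a half turn about y gives the same grasp; the last joint's range is limited). The gripper opens to 85 mm and grips with 20 to 120 N. Pads are 22 mm wide; open, the fingers measure 114 mm over their backs; the gripper's body (76 mm by 85 mm) begins 54 mm behind the grasp point. The pads swing forward as they close: fully open they stand 13 mm farther back than shut.
Start: joints at [1.193, 0.052, 1.401, -0, 1.689, -0.07], TCP at [0.159, 0.5, 0.231] pointing down, gripper open.
Joint ranges: [-2.9, 2.9], [-0.91, 2.17], [0.12, 2.37], [-1.06, 4.2], [0.26, 2.73], [-2.93, 2.93]. Speed limits (rad/s): [2.57, 2.57, 3.01, 3.14, 3.14, 3.14].

## Interface

Orientations are given as [roll, pitch, yaw] about the fixed x, y, z axes, in that order (R = Rz(yaw) Ry(pitch) Rx(roll)).
In Python, from workcell import telemetry, viewer, ctrl, boxes_of, trace, place_of gives the robot as it stands. The module is installed in compiled form; this text tells all that it offers.
- The arm moves only by the tool drive_tool, never from a script. Its argument "moves" is a list of rows, each an object with "xyz": the shift along the world's x, y, z in cm, a list of three; "twist": the turn about the world's z in degrees; "gripper": the finger opening in cm, from 0 to 8.54. In form: [{"xyz": [tx, ty, tz], "twist": twist, "gripper": gripper}, ...]. A call has exactly 10 rows; each row is the pose to reach, as a shift and turn from the pose commanded when the call began; what a row does not reach only later rows make up. A row lasts 1/8 s, in which the tool goes at most 62.5 mm and 10.7 degrees, less where a joint would pass 70% of its speed; a pose out of reach is approached as far as the arm can. A call with a gripper value outside its range is refused whole. The fingers move at their own pace and stop on an object; the grip force is fixed at half the most. Time passes only in rows, so rows that repeat a pose let the fingers close, or fill a call up. It gives the time, the measured TCP pose, the force and the opening at its end, in the units of the state.
- telemetry.observe(): the state, without advancing time (a new reading comes with each control period).
- viewer.get_image(name): name is "scene" or "top" or "wrist"; returns a dict with "img" (384x512x3 uint8, red, green, blue), "intrinsics" (3x3 intrinsics, pixels), "view" (4x4, takes a point from world to camera coordinates); the wrist camera has in their place "hand_eye" (4x4, takes a point from camera to tool coordinates, whose origin is the TCP and whose axes are the tool frame's). Camera axes: x right, y up, looking along -z (the intrinsics and any distortion apply to the point x, -y, -z); pixel columns grow to the right and rows downward; lengths in m; the calibration is good to about 2 mm. A picture is of the moment at which its call begins: read the wrist's pose just before it. There is no depth.
- ctrl.finish_job(): hands the job in, once; it reports no verdict.
Trained networks look in the newest picture that a camera, given by its name, has taken for a name from the list of things; names that differ only in an ending like _2 or _b are one class to them, and where a whole thing is asked for, a point or a joint stands for the part that bears it (a point fixed in the world has none). Each returns a list of dicts, best first, with "confidence" (0 to 1); they miss things now and then, are a little off and sometimes report something else, mostly with a low value. They report only what shows in the picture. A call takes as long as a camera call. They do not tell look-alikes from the thing itself.
- boxes_of(camera, label): "box" ([left, top, right, bottom] in pixels, round what is visible of it).
- trace(camera, label): "region" (384x512 bool, what is visible of it) and "box" ([left, top, right, bottom] in pixels, round what is visible of it).
- place_of(camera, label): "position" ([row, column] in pixels: a listed point, or the origin of a listed thing).
The state is a dict: "time_s": time; "joint_positions": joint angles; "dq": joint speeds; "effort": joint torques, N m; "tcp_pos": TCP position; "ee_rot": TCP orientation; "contact_force": force on the tool from outside, world axes, zero at the start; "wrist_torque": the same for the moment, N m; "gripper_width": finger opening in m.
Only numpy, scipy, OpenCV 4.12 (cv2) and the standard library are available. Lean on these libraries where they do the work, as an engineer would, in place of code of your own. Each camera call takes 0.05 s, during which the arm holds its last target. There are 200 camera calls.

## Working session

There is one attempt and no reset: what is moved stays moved. The work goes in short steps, Python scripts to look and compute and a tool call to move; the robot and the scene stay as the last step left them, time stands still between calls to the robot, and variables do not carry over. Pictures are saved under pics/ and viewed, about 8 in all and at most 12, crops included, and the job is handed in when it is done.

Besides the shell and the picture viewer there is one more tool, called after "Call:" as a command line: name --argument value ..., lists and objects as JSON in quotes. drive_tool: Moves the arm, as the interface text tells. Its arguments: {"type":"object","properties":{"moves":{"type":"array","items":{"type":"object","properties":{"xyz":{"type":"array","items":{"type":"number"}},"twist":{"type":"number"},"gripper":{"type":"number"}}}}},"required":["moves"]}

```bash
mkdir -p pics
cat > h.py <<'E'
import numpy as np, cv2
from workcell import telemetry, viewer, ctrl, boxes_of, trace, place_of
from scipy.spatial.transform import Rotation as R
def ray(c,row,col,st=None):
    K=np.array(c['intrinsics']); p=cv2.undistortPoints(np.array([[[col,row]]],float),K,None)[0,0]
    d=np.array([p[0],-p[1],-1.])
    if 'view' in c:
        T=np.linalg.inv(np.array(c['view']))
    else:
        W=np.eye(4); W[:3,:3]=R.from_euler('xyz',st['ee_rot']).as_matrix(); W[:3,3]=st['tcp_pos']; T=W@np.array(c['hand_eye'])
    return T[:3,3],T[:3,:3]@d
def atz(o,d,z): return o+d*(z-o[2])/d[2]
def proj(c,p):
    q=np.array(c['view'])@np.append(p,1); K=np.array(c['intrinsics']); u=K@np.array([q[0],-q[1],-q[2]]); return u[:2]/u[2]
E
python3 - <<'E'
from h import *
s=telemetry.observe(); print({k:np.round(v,3).tolist() for k,v in s.items()})
Z=dict(jig=0,bore=.066,tab=.094,pin=.046,spare_thin=.046,spare_flat=.046,rack=0,link=.05)
for n in ['top','scene']:
    c=viewer.get_image(n); cv2.imwrite(f'pics/{n}0.png',cv2.resize(c['img'][:,:,::-1],(800,600)))
    print(n,c.keys())
    for l in Z:
        for r in place_of(n,l)[:4]:
            o,d=ray(c,*r['position']); print(l,round(r['confidence'],2),np.round(r['position'],1),np.round(atz(o,d,Z[l]),4))
E
```

```text
{'time_s': 0.0, 'joint_positions': [1.193, 0.053, 1.402, -0.0, 1.689, -0.07], 'dq': [0.001, 0.0, 0.001, -0.0, -0.001, 0.001], 'effort': [-0.001, -38.167, -36.018, -0.0, 0.006, -0.0], 'tcp_pos': [0.159, 0.5, 0.23], 'ee_rot': [-1.572, 0.0, -0.308], 'contact_force': [0.701, -1.198, -0.151], 'wrist_torque': [0.01, -0.003, -0.028], 'gripper_width': 0.085}
top dict_keys(['img', 'intrinsics', 'view'])
jig 0.86 [219.  143.8] [0.5354 0.183  0.    ]
bore 0.78 [216.8 131.6] [0.5347 0.1931 0.066 ]
tab 0.56 [136.6 143.9] [0.695  0.1721 0.094 ]
pin 0.64 [232.9 341.8] [ 0.5165 -0.2416  0.046 ]
pin 0.64 [202.  349.8] [ 0.5824 -0.2586  0.046 ]
pin 0.59 [269.6 350.4] [ 0.441  -0.2597  0.046 ]
pin 0.4 [211.3 134.5] [0.5477 0.1929 0.046 ]
spare_thin 0.41 [231.3 312.1] [ 0.5179 -0.1788  0.046 ]
spare_flat 0.46 [232.6 361. ] [ 0.5184 -0.2823  0.046 ]
rack 0.78 [232.3 334.9] [ 0.5195 -0.2378  0.    ]Traceback (most recent call last):
  File "<stdin>", line 8, in <module>
ValueError: it knows: bore, detent, gap, jig, pin, rack, spare_flat, spare_thin, tab
```

View pics/top0.png

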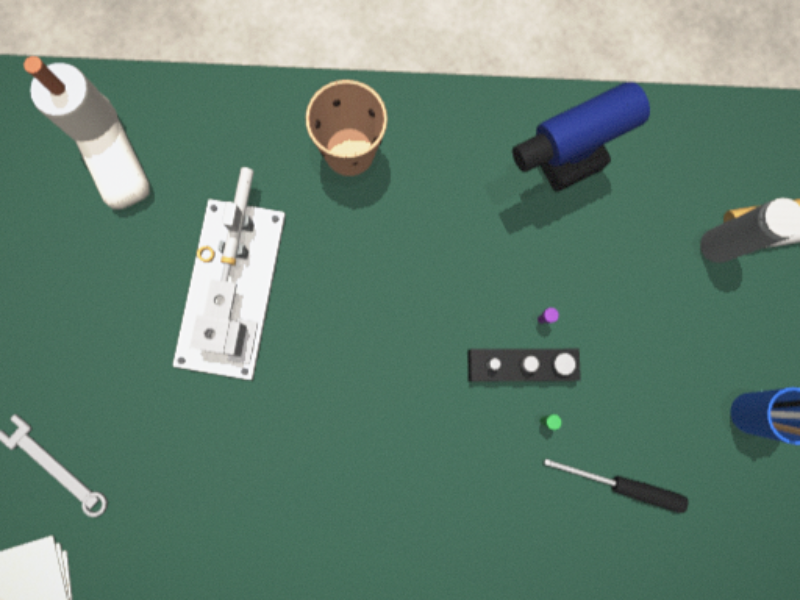

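The rack heads in the top picture (800x600) are thin at (495,364), 20 mm round at (530,364) and flat at (565,364). The purple pin (551,315) and green pin (554,422) are look-alikes. The middle one fits. The yoke bore is near (209,333) and the lug's eye near (219,299).

Run:
```python
from h import *
c=viewer.get_image('top')
f=lambda u,v,z:np.round(atz(*ray(c,v/1.5625,u/1.5625),z)[:2],4)
for p in [(208,200),(284,213),(252,379),(174,367)]: print('corner',f(*p,.012))
print('bore',f(209,333,.066),'eye',f(219,299,.053),'tab',f(240,195,.094))
c=viewer.get_image('scene'); im=c['img']
for l,z in dict(jig=0,bore=.066,tab=.094,pin=.046,spare_thin=.046,spare_flat=.046,rack=0).items():
    for r in place_of('scene',l)[:4]:
        print(l,round(r['confidence'],2),np.round(r['position'],1),np.round(atz(*ray(c,*r['position']),z),4))
cv2.imwrite('pics/scene0.png',cv2.resize(im[:,:,::-1],(800,600)))
```

```text
corner [0.7355 0.2163]
corner [0.7208 0.1082]
corner [0.4853 0.14  ]
corner [0.4984 0.2471]
bore [0.5423 0.1892] eye [0.589  0.1822] tab [0.7202 0.1542]
jig 0.64 [175.5 276.7] [0.5361 0.1913 0.    ]
jig 0.34 [262.7 146.8] [ 0.4708 -0.2343  0.    ]
bore 0.94 [145.8 278.8] [0.5224 0.2298 0.066 ]
tab 0.77 [160.6 338.9] [0.7053 0.1613 0.094 ]
pin 0.81 [274.4 184.9] [ 0.5898 -0.2663  0.046 ]
pin 0.59 [249.4 121.2] [ 0.4479 -0.2666  0.046 ]
pin 0.49 [250.8 165.3] [ 0.521  -0.2326  0.046 ]
spare_thin 0.46 [235.2 177.4] [ 0.5112 -0.1852  0.046 ]
spare_flat 0.67 [263.9 145.1] [ 0.5132 -0.2769  0.046 ]
rack 0.61 [270.6 166.6] [ 0.5183 -0.2343  0.    ]
```

View pics/scene0.png

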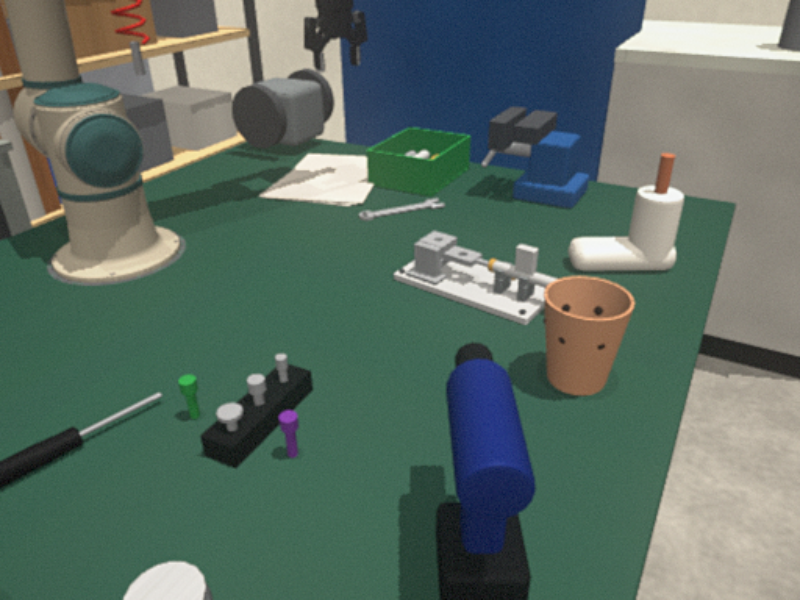

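Call:
drive_tool --moves '[{"xyz": [5,-3,0],"twist": 2,"gripper": 5},{"xyz": [10,-6,0],"twist": 4,"gripper": 5},{"xyz": [15,-10,0],"twist": 6,"gripper": 5},{"xyz": [20,-13,0],"twist": 8,"gripper": 5},{"xyz": [25,-17,0],"twist": 10,"gripper": 5},{"xyz": [30,-20,0],"twist": 10,"gripper": 5},{"xyz": [35,-23,0],"twist": 10,"gripper": 5},{"xyz": [40,-27,0],"twist": 10,"gripper": 5},{"xyz": [45,-30,0],"twist": 10,"gripper": 5},{"xyz": [48,-32.5,0],"twist": 10,"gripper": 5}]'

```text
time_s: 2.1
tcp_pos: [0.6408, 0.1734, 0.2306]
ee_rot: [-1.571, 0.001, -0.135]
contact_force: [0.4, 1.4, -0.2]
gripper_width: 0.0501
```

```bash
cat > w.py <<'E'
from h import *
import sys
s=telemetry.observe(); c=viewer.get_image('wrist')
print(np.round(s['time_s'],2),np.round(s['tcp_pos'],4),np.round(s['ee_rot'],3),np.round(s['contact_force'],2),round(s['gripper_width'],4))
n=sys.argv[1]; cv2.imwrite(f'pics/{n}.png',cv2.resize(c['img'][:,:,::-1],(800,600),interpolation=cv2.INTER_CUBIC))
import pickle; pickle.dump((c,s),open(n+'.pkl','wb'))
Z=dict(bore=.066,gap=.048,tab=.094,pin=.046)
for l in sys.argv[2:]:
    for r in place_of('wrist',l)[:3]:
        print(l,round(r['confidence'],2),np.round(r['position'],1),np.round(atz(*ray(c,*r['position'],s),Z.get(l,.046)),4))
E
python3 w.py w1 bore gap tab
```

```text
2.1 [0.6408 0.1734 0.2306] [-1.571e+00  1.000e-03 -1.350e-01] [ 0.37  1.42 -0.2 ] 0.0501
bore 0.6 [ 79.6 255.4] [0.5442 0.1895 0.066 ]
gap 0.7 [ 81.5 254.4] [0.5445 0.1885 0.048 ]
gap 0.19 [ 77.7 255.4] [0.5409 0.19   0.048 ]
tab 0.71 [234.4 251.8] [0.6986 0.1648 0.094 ]
```

View pics/w1.png

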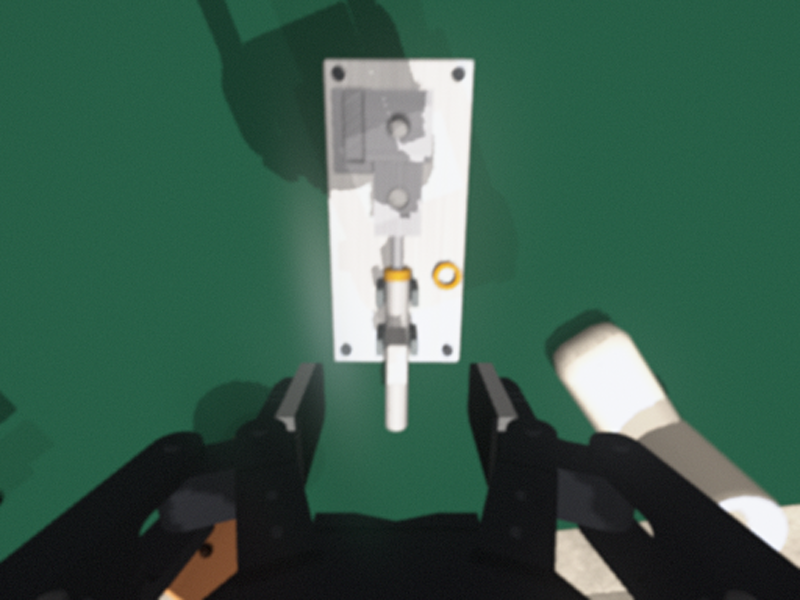

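The wrist view shows the bore at (398,126), the eye at (398,198) and the tab's top at about (397,365). All are aligned with the tool.

Run:
```python
from h import *
import pickle
c,s=pickle.load(open('w1.pkl','rb'))
f=lambda u,v,z:atz(*ray(c,(v+.5)/1.5625-.5,(u+.5)/1.5625-.5,s),z)[:2]
g=cv2.cvtColor(c['img'],cv2.COLOR_RGB2GRAY)
cr=cv2.resize(c['img'][60:170,200:310,::-1],(600,600),interpolation=cv2.INTER_CUBIC); cv2.imwrite('pics/w1c.png',cr)
b=f(398,126,.066);e=f(398,198,.053)
print(b,e,np.linalg.norm(b-e)); 
for z in (.076,.094):print(f(397,345,z),f(397,376,z))
p=[f(325,59,.012),f(473,59,.012),f(460,361,.012),f(334,361,.012)];print(np.round(p,4))
m=(p[2]+p[3])/2-(p[0]+p[1])/2;print(np.degrees(np.arctan2(m[1],m[0])),np.mean(p,0))
print(np.round(c['hand_eye'],3))
```

```text
[0.54488084 0.18851266] [0.59049394 0.18242343] 0.046017750647282384
[0.69065149 0.16814049] [0.71484464 0.16486936]
[0.68324289 0.16911467] [0.70596566 0.16604234]
[[0.4885 0.1429]
 [0.503  0.2492]
 [0.7395 0.2176]
 [0.7246 0.1077]]
-8.048634421684758 [0.61388846 0.17934203]
[[ 0.    -0.957 -0.289 -0.073]
 [ 0.001  0.289 -0.957 -0.142]
 [ 1.     0.     0.001  0.001]
 [ 0.     0.     0.     1.   ]]
```

View pics/w1c.png

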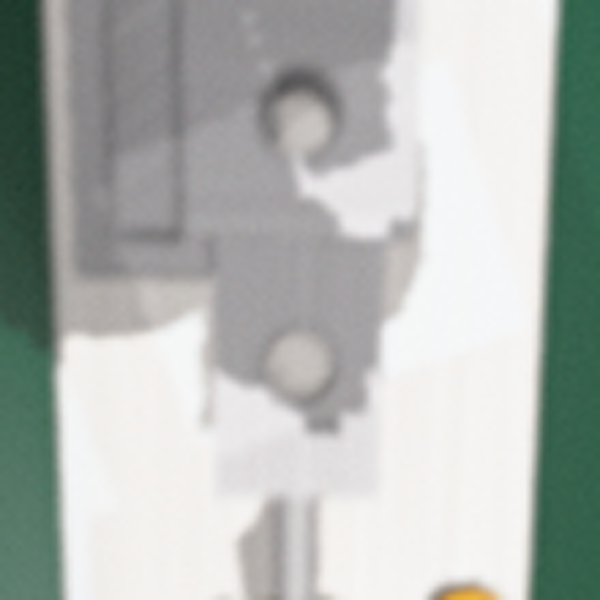

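Call:
drive_tool --moves '[{"xyz": [3,-0.3,-3],"gripper": 5},{"xyz": [6.2,-0.7,-6],"gripper": 5},{"xyz": [6.2,-0.7,-10],"gripper": 5},{"xyz": [6.2,-0.7,-14],"gripper": 5},{"xyz": [6.2,-0.7,-16.3],"gripper": 5},{"xyz": [6.2,-0.7,-16.3],"gripper": 2.5},{"xyz": [6.2,-0.7,-16.3],"gripper": 0.5},{"xyz": [6.2,-0.7,-16.3],"gripper": 0.5},{"xyz": [6.2,-0.7,-16.3],"gripper": 0.5},{"xyz": [6.2,-0.7,-16.3],"gripper": 0.5}]'

```text
schema error: expected keys xyz, twist, gripper
```

Call:
drive_tool --moves '[{"xyz": [3,-0.3,-3],"twist": 0,"gripper": 5},{"xyz": [6.2,-0.7,-6],"twist": 0,"gripper": 5},{"xyz": [6.2,-0.7,-10],"twist": 0,"gripper": 5},{"xyz": [6.2,-0.7,-14],"twist": 0,"gripper": 5},{"xyz": [6.2,-0.7,-16.3],"twist": 0,"gripper": 5},{"xyz": [6.2,-0.7,-16.3],"twist": 0,"gripper": 2.5},{"xyz": [6.2,-0.7,-16.3],"twist": 0,"gripper": 0.5},{"xyz": [6.2,-0.7,-16.3],"twist": 0,"gripper": 0.5},{"xyz": [6.2,-0.7,-16.3],"twist": 0,"gripper": 0.5},{"xyz": [6.2,-0.7,-16.3],"twist": 0,"gripper": 0.5}]'

```text
time_s: 3.55
tcp_pos: [0.7009, 0.1666, 0.0701]
ee_rot: [-1.573, -0.0, -0.135]
contact_force: [-4.9, -7.5, -0.6]
gripper_width: 0.0129
```

Call:
drive_tool --moves '[{"xyz": [-0.6,0.08,0],"twist": 0,"gripper": 0.5},{"xyz": [-1.2,0.17,0],"twist": 0,"gripper": 0.5},{"xyz": [-1.9,0.27,0],"twist": 0,"gripper": 0.5},{"xyz": [-2.6,0.36,0],"twist": 0,"gripper": 0.5},{"xyz": [-3.3,0.46,0],"twist": 0,"gripper": 0.5},{"xyz": [-4.0,0.56,0],"twist": 0,"gripper": 0.5},{"xyz": [-4.7,0.66,0],"twist": 0,"gripper": 0.5},{"xyz": [-4.7,0.66,0],"twist": 0,"gripper": 0.5},{"xyz": [-4.7,0.66,0],"twist": 0,"gripper": 0.5},{"xyz": [-4.7,0.66,0],"twist": 0,"gripper": 0.5}]'

```text
time_s: 4.8
tcp_pos: [0.6544, 0.1732, 0.0701]
ee_rot: [-1.573, -0.002, -0.135]
contact_force: [-0.3, -7.9, -1.7]
gripper_width: 0.013
```

```bash
sed -i 's/^n=sys.*/&\nif n=="w2": cv2.imwrite("pics\/w2.png",cv2.resize(c["img"][:,100:420,::-1],(800,600)))/' w.py; python3 w.py w2 bore gap tab
```

```text
4.8 [0.6544 0.1732 0.0701] [-1.573 -0.002 -0.135] [-0.29 -7.9  -1.69] 0.013
bore 0.67 [ 44.5 253. ] [0.5556 0.1873 0.066 ]
bore 0.65 [ 15.1 252.6] [0.5438 0.1888 0.066 ]
gap 0.7 [ 27.4 254.8] [0.5447 0.1897 0.048 ]
tab 0.69 [262.2 252.6] [0.6513 0.1742 0.094 ]
```

View pics/w2.png

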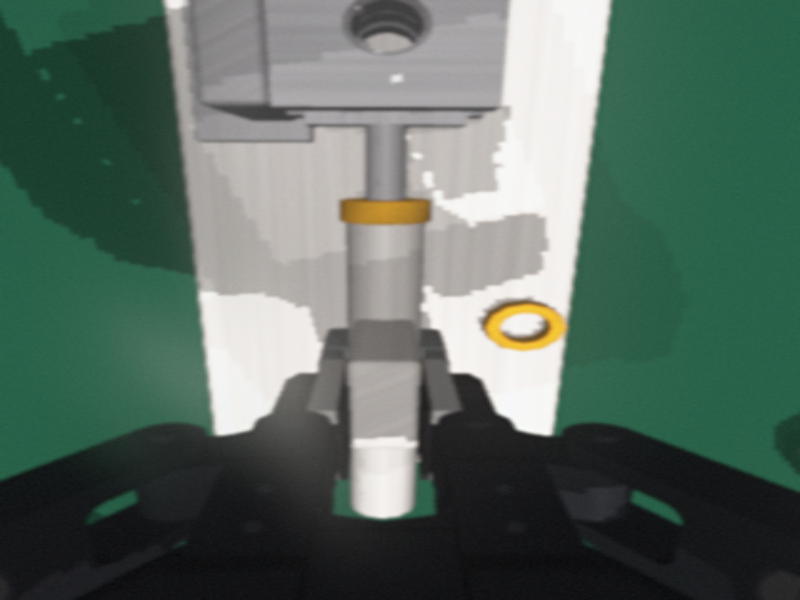

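The bore at (387,24) shows the eye almost aligned beneath it. I'll zoom in with predicted circles to measure the offset.

Run:
```python
from h import *
import pickle
c,s=pickle.load(open('w2.pkl','rb'))
W=np.eye(4); W[:3,:3]=R.from_euler('xyz',s['ee_rot']).as_matrix(); W[:3,3]=s['tcp_pos']
V=np.linalg.inv(W@c['hand_eye']);K=np.array(c['intrinsics'])
k=12;x0,y0=230,0
im=cv2.resize(c['img'][0:45,230:280,::-1],None,fx=k,fy=k,interpolation=cv2.INTER_CUBIC)
raw=im.copy()
b=np.array([.5438,.1889])
def circ(z,r,off,col):
    a=np.linspace(0,2*np.pi,60); P=np.stack([b[0]-.99*off+r*np.cos(a),b[1]+.139*off+r*np.sin(a),0*a+z,0*a+1])
    q=V@P; u=K@np.stack([q[0],-q[1],-q[2]]); u=(u[:2]/u[2]).T
    cv2.polylines(im,[np.int32(((u-[x0,y0])+.5)*k)],1,col,1)
circ(.066,.00675,0,(0,0,255));circ(.054,.00675,0,(0,255,0));circ(.053,.007,0,(255,0,0));circ(.043,.007,0,(255,255,0));circ(.042,.00675,0,(0,255,255));circ(.030,.00675,0,(255,0,255))
o=np.vstack([raw,im]); cv2.imwrite('pics/z.png',np.hstack([raw,im])[:, :] if 0 else cv2.resize(np.hstack([raw,im]),(800,360)))
```

```text
(no output)
```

View pics/z.png

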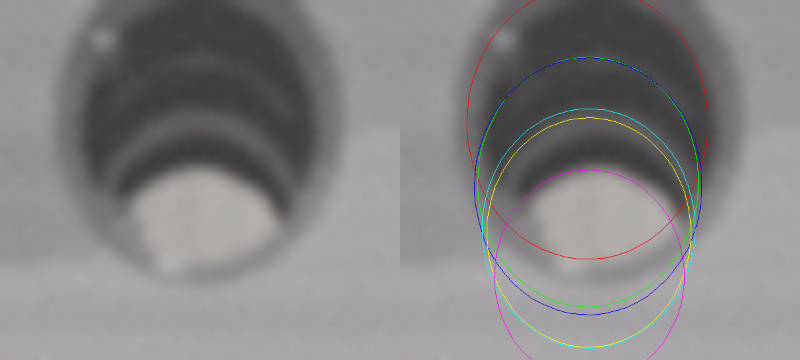

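Call:
drive_tool --moves '[{"xyz": [-0.1,0.01,0],"twist": 0,"gripper": 0.5},{"xyz": [-0.2,0.03,0],"twist": 0,"gripper": 0.5},{"xyz": [-0.2,0.03,0],"twist": 0,"gripper": 0.5},{"xyz": [-0.2,0.03,0],"twist": 0,"gripper": 0.5},{"xyz": [-0.2,0.03,0],"twist": 0,"gripper": 0.5},{"xyz": [-0.2,0.03,0],"twist": 0,"gripper": 0.5},{"xyz": [-0.2,0.03,0],"twist": 0,"gripper": 3},{"xyz": [-0.2,0.03,0],"twist": 0,"gripper": 5},{"xyz": [-0.2,0.03,0],"twist": 0,"gripper": 5},{"xyz": [-0.2,0.03,0],"twist": 0,"gripper": 5}]'

```text
time_s: 6.25
tcp_pos: [0.6521, 0.1756, 0.0687]
ee_rot: [-1.57, -0.001, -0.133]
contact_force: [0.2, -0.1, -0.4]
gripper_width: 0.0501
```

```bash
cat > z.py <<'E'
from h import *
import pickle,sys
o=[]
for n in sys.argv[2:]:
    c,s=pickle.load(open(n+'.pkl','rb'))
    W=np.eye(4); W[:3,:3]=R.from_euler('xyz',s['ee_rot']).as_matrix(); W[:3,3]=s['tcp_pos']
    V=np.linalg.inv(W@c['hand_eye']);K=np.array(c['intrinsics'])
    q=V@[.5438,.1889,.066,1]; u=K@[q[0],-q[1],-q[2]]; u=u[:2]/u[2]; print(n,s['tcp_pos'],u,s['contact_force'])
    x0=int(u[0])-18;y0=max(0,int(u[1])-16)
    o.append(cv2.resize(cv2.convertScaleAbs(c['img'][y0:y0+36,x0:x0+36,::-1],alpha=1.4),(400,400),interpolation=cv2.INTER_CUBIC))
cv2.imwrite(f'pics/{sys.argv[1]}.png',np.hstack(o))
E
python3 w.py w3 tab; python3 z.py z3 w2 w3
```

```text
6.25 [0.6521 0.1756 0.0687] [-1.57e+00 -1.00e-03 -1.33e-01] [ 0.18 -0.11 -0.37] 0.0501
tab 0.6 [267.9 246.9] [0.6509 0.1736 0.094 ]
w2 [0.65441473 0.17315449 0.07005367] [252.91816447  15.0651012 ] [-0.28922429 -7.90376621 -1.68967129]
w3 [0.65211528 0.17556124 0.06871211] [248.76894793  20.85079312] [ 0.18377587 -0.11456099 -0.37086093]
```

View pics/z3.png

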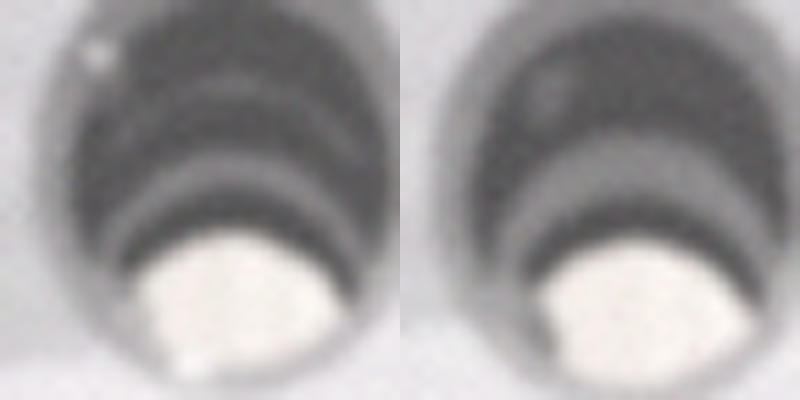

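Run:
```python
from h import *
import pickle
for n,y0 in (('w2',0),('w3',4)):
    c,s=pickle.load(open(n+'.pkl','rb'))
    W=np.eye(4); W[:3,:3]=R.from_euler('xyz',s['ee_rot']).as_matrix(); W[:3,3]=s['tcp_pos']
    V=np.linalg.inv(W@c['hand_eye']);K=np.array(c['intrinsics'])
    for z,r in ((.066,.00675),(.054,.00675),(.053,.007),(.043,.007),(.042,.00675),(.03,.00675)):
        o=[]
        for sg in(1,0,-1):
            q=V@[.5438-.99*sg*r,.1889+.139*sg*r,z,1];u=K@[q[0],-q[1],-q[2]];o.append(round((u[1]/u[2]+.5-y0)*11.11,0))
        print(n,z,o)
```

```text
w2 0.066 [np.float64(-20.0), np.float64(173.0), np.float64(360.0)]
w2 0.054 [np.float64(79.0), np.float64(255.0), np.float64(426.0)]
w2 0.053 [np.float64(80.0), np.float64(261.0), np.float64(437.0)]
w2 0.043 [np.float64(151.0), np.float64(320.0), np.float64(484.0)]
w2 0.042 [np.float64(164.0), np.float64(325.0), np.float64(482.0)]
w2 0.03 [np.float64(236.0), np.float64(385.0), np.float64(530.0)]
w3 0.066 [np.float64(0.0), np.float64(193.0), np.float64(380.0)]
w3 0.054 [np.float64(95.0), np.float64(270.0), np.float64(441.0)]
w3 0.053 [np.float64(96.0), np.float64(276.0), np.float64(452.0)]
w3 0.043 [np.float64(163.0), np.float64(331.0), np.float64(495.0)]
w3 0.042 [np.float64(175.0), np.float64(336.0), np.float64(493.0)]
w3 0.03 [np.float64(244.0), np.float64(392.0), np.float64(538.0)]
```

Between the two views the eye's far edge goes from matching the aligned prediction (152 seen, 151 predicted) to about 1.4–1.7 mm past it (130 seen, 163 predicted). I'll grip again and pull back 1.6 mm.

Call:
drive_tool --moves '[{"xyz": [0,-0.2,0],"twist": 0,"gripper": 2},{"xyz": [0,-0.2,0],"twist": 0,"gripper": 0.5},{"xyz": [0,-0.2,0],"twist": 0,"gripper": 0.5},{"xyz": [0,-0.2,0],"twist": 0,"gripper": 0.5},{"xyz": [0.08,-0.21,0],"twist": 0,"gripper": 0.5},{"xyz": [0.16,-0.22,0],"twist": 0,"gripper": 0.5},{"xyz": [0.16,-0.22,0],"twist": 0,"gripper": 0.5},{"xyz": [0.16,-0.22,0],"twist": 0,"gripper": 3},{"xyz": [0.16,-0.22,0],"twist": 0,"gripper": 5},{"xyz": [0.16,-0.22,0],"twist": 0,"gripper": 5}]'

```text
time_s: 7.6
tcp_pos: [0.6538, 0.1729, 0.0683]
ee_rot: [-1.571, -0.0, -0.133]
contact_force: [0.3, -0.6, 0.3]
gripper_width: 0.05
```

```bash
python3 w.py w4 tab; python3 z.py z4 w3 w4
```

```text
7.6 [0.6538 0.1729 0.0683] [-1.571 -0.    -0.133] [ 0.35 -0.55  0.31] 0.05
tab 0.85 [265.2 255.8] [0.6515 0.1752 0.094 ]
w3 [0.65211528 0.17556124 0.06871211] [248.76894793  20.85079312] [ 0.18377587 -0.11456099 -0.37086093]
w4 [0.65383933 0.17288682 0.06829317] [254.09576576  15.32523863] [ 0.34815826 -0.55417691  0.3084659 ]
```

View pics/z4.png

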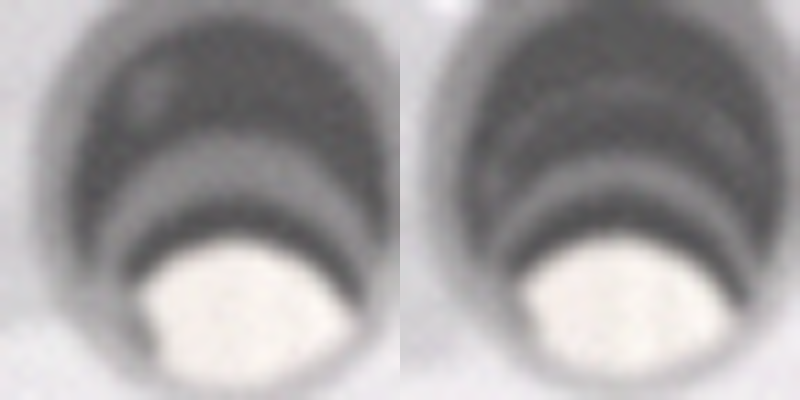

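Aligned now. Next, lift off the tab and go to the rack.

Call:
drive_tool --moves '[{"xyz": [0,0,5],"twist": 0,"gripper": 5},{"xyz": [0,0,10],"twist": 0,"gripper": 5},{"xyz": [-1,-3,14],"twist": -10,"gripper": 5},{"xyz": [-3,-9,14],"twist": -20,"gripper": 5},{"xyz": [-5,-15,14],"twist": -30,"gripper": 5},{"xyz": [-7,-21,14],"twist": -40,"gripper": 5},{"xyz": [-9,-27,14],"twist": -50,"gripper": 5},{"xyz": [-11,-33,14],"twist": -60,"gripper": 5},{"xyz": [-12.5,-38,14],"twist": -70,"gripper": 5},{"xyz": [-13.6,-41.3,14],"twist": -80,"gripper": 5}]'

```text
time_s: 8.95
tcp_pos: [0.5166, -0.2424, 0.2085]
ee_rot: [-1.57, -0.001, -1.537]
contact_force: [-0.4, -0.1, 0.4]
gripper_width: 0.05
```

Call:
drive_tool --moves '[{"xyz": [0,0,0],"twist": -2.4,"gripper": 5},{"xyz": [0,0,0],"twist": -2.4,"gripper": 5},{"xyz": [0,0,0],"twist": -2.4,"gripper": 5},{"xyz": [0,0,0],"twist": -2.4,"gripper": 5},{"xyz": [0,0,0],"twist": -2.4,"gripper": 5},{"xyz": [0,0,0],"twist": -2.4,"gripper": 5},{"xyz": [0,0,0],"twist": -2.4,"gripper": 5},{"xyz": [0,0,0],"twist": -2.4,"gripper": 5},{"xyz": [0,0,0],"twist": -2.4,"gripper": 5},{"xyz": [0,0,0],"twist": -2.4,"gripper": 5}]'

```text
time_s: 10.2
tcp_pos: [0.5177, -0.24, 0.2084]
ee_rot: [-1.571, -0.0, -1.571]
contact_force: [-1.0, 0.1, 0.2]
gripper_width: 0.0499
```

```bash
python3 w.py w5 pin spare_thin spare_flat
```

```text
10.2 [ 0.5177 -0.24    0.2084] [-1.571 -0.    -1.571] [-1.    0.12  0.15] 0.0499
pin 0.93 [192.6 185.9] [ 0.4436 -0.2583  0.046 ]
pin 0.79 [191.3 311.6] [ 0.5835 -0.257   0.046 ]
pin 0.57 [167.2 251.6] [ 0.5168 -0.2296  0.046 ]
spare_thin 0.48 [123.3 251.4] [ 0.5167 -0.1833  0.046 ]
spare_flat 0.55 [211.  255.2] [ 0.5208 -0.2803  0.046 ]
```

View pics/w5.png

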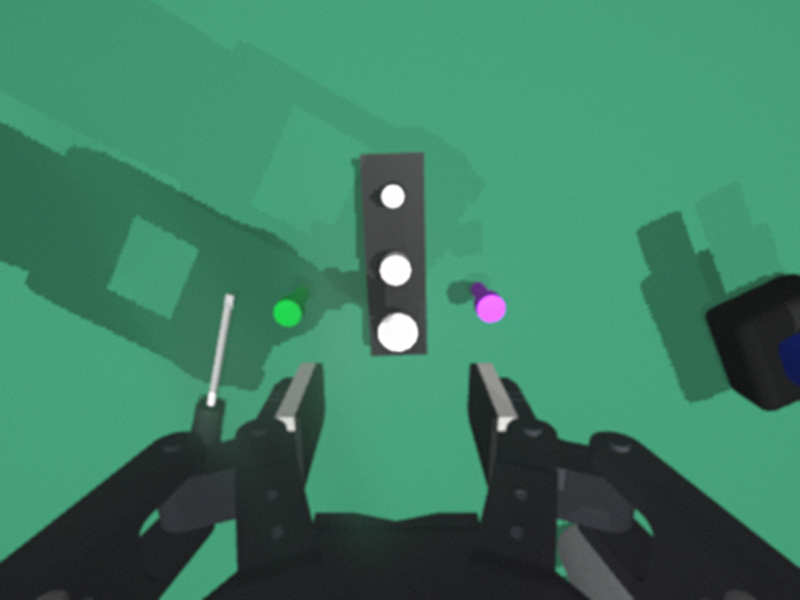

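The wrist view shows the thin head at (393,196), the 20 mm tall head at (395,269), which is the target, and the flat head at (398,332). Green is at (288,313) and purple at (490,308).

Run:
```python
from h import *
import pickle
c,s=pickle.load(open('w5.pkl','rb'))
for u,v,z in ((393,196,.062),(395.5,269,.062),(398,332,.052),(288,313,.062),(490,308,.062)):
    print(np.round(atz(*ray(c,(v+.5)/1.5625-.5,(u+.5)/1.5625-.5,s),z),4))
```

```text
[ 0.5168 -0.1842  0.062 ]
[ 0.5183 -0.2313  0.062 ]
[ 0.52   -0.2796  0.052 ]
[ 0.4451 -0.2618  0.062 ]
[ 0.5823 -0.2584  0.062 ]
```

Call:
drive_tool --moves '[{"xyz": [0.06,0.85,-4],"twist": 0,"gripper": 4.5},{"xyz": [0.06,0.85,-8],"twist": 0,"gripper": 4.5},{"xyz": [0.06,0.85,-12],"twist": 0,"gripper": 4.5},{"xyz": [0.06,0.85,-15],"twist": 0,"gripper": 4.5},{"xyz": [0.06,0.85,-16.8],"twist": 0,"gripper": 4.5},{"xyz": [0.06,0.85,-16.8],"twist": 0,"gripper": 4},{"xyz": [0.06,0.85,-16.8],"twist": 0,"gripper": 2.5},{"xyz": [0.06,0.85,-16.8],"twist": 0,"gripper": 1},{"xyz": [0.06,0.85,-16.8],"twist": 0,"gripper": 1},{"xyz": [0.06,0.85,-16.8],"twist": 0,"gripper": 1}]'

```text
time_s: 11.65
tcp_pos: [0.519, -0.232, 0.0421]
ee_rot: [-1.568, -0.002, -1.571]
contact_force: [-1.9, 1.1, 6.9]
gripper_width: 0.0164
```

Call:
drive_tool --moves '[{"xyz": [0,0,0],"twist": 0,"gripper": 1},{"xyz": [0,0,0],"twist": 0,"gripper": 1},{"xyz": [0,0,1],"twist": 0,"gripper": 1},{"xyz": [0,0,2],"twist": 0,"gripper": 1},{"xyz": [0,0,4],"twist": 0,"gripper": 1},{"xyz": [0,0,6],"twist": 0,"gripper": 1},{"xyz": [0,0,8],"twist": 0,"gripper": 1},{"xyz": [0,0,10],"twist": 0,"gripper": 1},{"xyz": [0,0,12],"twist": 0,"gripper": 1},{"xyz": [0,0,12],"twist": 0,"gripper": 1}]'

```text
time_s: 12.9
tcp_pos: [0.5191, -0.2318, 0.1626]
ee_rot: [-1.567, -0.002, -1.571]
contact_force: [-0.1, 0.9, 0.0]
gripper_width: 0.0166
```

```bash
python3 w.py w6 pin
python3 - <<'E'
import cv2,pickle
c,s=pickle.load(open('w6.pkl','rb'))
from workcell import viewer
d=viewer.get_image('scene')['img']
a=cv2.resize(c['img'][200:340,170:340,::-1],(450,370)); b=cv2.resize(d[120:300,90:300,::-1],(350,370))
cv2.imwrite('pics/w6c.png',cv2.hconcat([a,b]))
E
```

```text
12.9 [ 0.5191 -0.2318  0.1626] [-1.567 -0.002 -1.571] [-0.07  0.87  0.02] 0.0166
pin 0.94 [218.5 175.4] [ 0.4448 -0.2627  0.046 ]
pin 0.93 [247.4 251.1] [ 0.5182 -0.2941  0.046 ]
pin 0.64 [215.9 318.8] [ 0.584  -0.2604  0.046 ]
```

View pics/w6c.png

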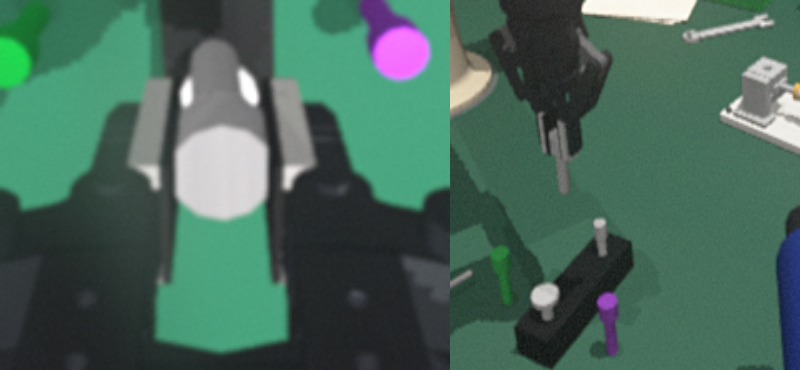

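The pin is held by its head, hanging upright. Both spare pins are still in the rack.

Run:
```python
from h import *
import pickle
c,s=pickle.load(open('w6.pkl','rb'))
p=atz(*ray(c,200+172/2.643,170+221/2.647,s),.1825); print(p,s['tcp_pos'])
print(atz(*ray(c,200+40/2.643,170+212/2.647,s),.1225))
```

```text
[ 0.51991295 -0.23118831  0.1825    ] [ 0.51908103 -0.23182608  0.16263417]
[ 0.51791656 -0.22909358  0.1225    ]
```

Call:
drive_tool --moves '[{"xyz": [0.3,4,0],"twist": 10,"gripper": 1},{"xyz": [0.6,9,0],"twist": 20,"gripper": 1},{"xyz": [0.9,14,0],"twist": 30,"gripper": 1},{"xyz": [1.2,19,0],"twist": 40,"gripper": 1},{"xyz": [1.5,24,0],"twist": 50,"gripper": 1},{"xyz": [1.8,29,0],"twist": 60,"gripper": 1},{"xyz": [2.1,34,0],"twist": 70,"gripper": 1},{"xyz": [2.4,39,0],"twist": 80,"gripper": 1},{"xyz": [2.55,42,-1],"twist": 82,"gripper": 1},{"xyz": [2.55,42,-3],"twist": 82,"gripper": 1}]'

```text
time_s: 14.3
tcp_pos: [0.5434, 0.1908, 0.1294]
ee_rot: [-1.57, 0.0, -0.137]
contact_force: [0.1, -0.5, -0.7]
gripper_width: 0.0167
```

Call:
drive_tool --moves '[{"xyz": [0,0,-0.5],"twist": 0,"gripper": 1},{"xyz": [0,0,-0.5],"twist": 0,"gripper": 1},{"xyz": [0,0,-0.5],"twist": 0,"gripper": 1},{"xyz": [0,0,-0.5],"twist": 0,"gripper": 1},{"xyz": [0,0,-0.5],"twist": 0,"gripper": 1},{"xyz": [0,0,-0.5],"twist": 0,"gripper": 1},{"xyz": [0,0,-0.5],"twist": 0,"gripper": 1},{"xyz": [0,0,-0.5],"twist": 0,"gripper": 1},{"xyz": [0,0,-0.5],"twist": 0,"gripper": 1},{"xyz": [0,0,-0.5],"twist": 0,"gripper": 1}]'

```text
time_s: 15.55
tcp_pos: [0.5437, 0.1886, 0.1253]
ee_rot: [-1.571, 0.0, -0.14]
contact_force: [0.6, -0.2, -0.7]
gripper_width: 0.0164
```

```bash
python3 w.py w7 pin
python3 - <<'E'
import cv2,pickle
c,s=pickle.load(open('w7.pkl','rb'))
cv2.imwrite('pics/w7c.png',cv2.resize(c['img'][150:300,160:350,::-1],(760,600),interpolation=cv2.INTER_CUBIC))
E
```

```text
15.55 [0.5437 0.1886 0.1253] [-1.571  0.    -0.14 ] [ 0.64 -0.2  -0.68] 0.0164
pin 0.69 [250.9 253.6] [0.5905 0.1831 0.046 ]
```

View pics/w7c.png

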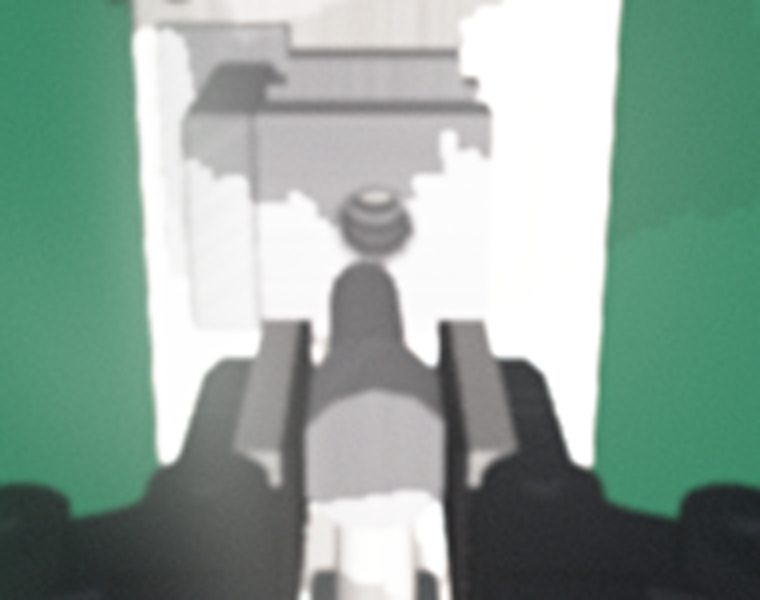

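Run:
```python
from h import *
import pickle
c,s=pickle.load(open('w7.pkl','rb'))
t=s['tcp_pos']
f=lambda u,v,z:atz(*ray(c,150+v/4-.4,160+u/4-.4,s),z)[:2]
a=s['ee_rot'][2];ex=np.array([np.cos(a),np.sin(a)]);ez=np.array([-np.sin(a),np.cos(a)])
for n,p in (('bore',f(376,221,.066)),('noseEdge',f(366,263,t[2]-.036)),('shank',f(366,300,t[2]-.033)),('head',f(374,443,t[2]+.020))):
    d=p-t[:2]; print(n,np.round(p,4),'tool x %.4f z %.4f'%(d@ex,d@ez))
```

```text
bore [0.5418 0.1899] tool x -0.0021 z 0.0011
noseEdge [0.5408 0.1884] tool x -0.0029 z -0.0006
shank [0.5461 0.1876] tool x 0.0025 z -0.0006
head [0.542  0.1896] tool x -0.0018 z 0.0008
```

In the crop the bore is at (376,221) and the nose at (366,263). The nose has to go about 3.5 mm to -x and 1.5–2 mm sideways. I'll shift it and lower it to just above the hole.

Call:
drive_tool --moves '[{"xyz": [-0.2,0.1,0],"twist": 0,"gripper": 1},{"xyz": [-0.35,0.2,0],"twist": 0,"gripper": 1},{"xyz": [-0.35,0.2,-0.4],"twist": 0,"gripper": 1},{"xyz": [-0.35,0.2,-0.8],"twist": 0,"gripper": 1},{"xyz": [-0.35,0.2,-1.2],"twist": 0,"gripper": 1},{"xyz": [-0.35,0.2,-1.6],"twist": 0,"gripper": 1},{"xyz": [-0.35,0.2,-2.0],"twist": 0,"gripper": 1},{"xyz": [-0.35,0.2,-2.0],"twist": 0,"gripper": 1},{"xyz": [-0.35,0.2,-2.0],"twist": 0,"gripper": 1},{"xyz": [-0.35,0.2,-2.0],"twist": 0,"gripper": 1}]'

```text
time_s: 16.9
tcp_pos: [0.5404, 0.1906, 0.1056]
ee_rot: [-1.571, -0.0, -0.14]
contact_force: [0.0, 0.4, -0.9]
gripper_width: 0.0166
```

```bash
python3 w.py w8 pin bore
python3 - <<'E'
import cv2,pickle
c,s=pickle.load(open('w8.pkl','rb'))
cv2.imwrite('pics/w8c.png',cv2.resize(c['img'][165:285,190:320,::-1],(650,600),interpolation=cv2.INTER_CUBIC))
E
```

```text
16.9 [0.5404 0.1906 0.1056] [-1.571 -0.    -0.14 ] [ 0.04  0.4  -0.86] 0.0166
pin 0.95 [249.7 253.5] [0.5755 0.1867 0.046 ]
bore 0.83 [219.9 251.6] [0.5422 0.19   0.066 ]
```

View pics/w8c.png

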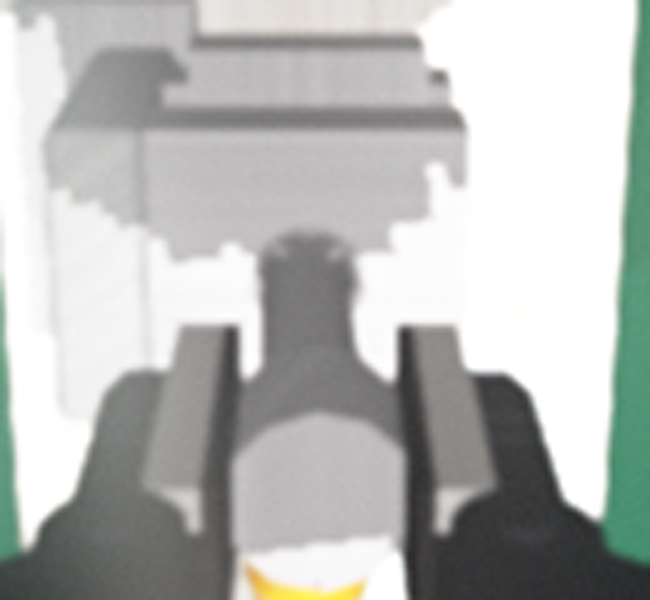

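The pin's nose now sits centred over the bore, at column 309 against 308. I'll lower it by feel.

Call:
drive_tool --moves '[{"xyz": [0,0,-0.1],"twist": 0,"gripper": 1},{"xyz": [0,0,-0.2],"twist": 0,"gripper": 1},{"xyz": [0,0,-0.3],"twist": 0,"gripper": 1},{"xyz": [0,0,-0.4],"twist": 0,"gripper": 1},{"xyz": [0,0,-0.5],"twist": 0,"gripper": 1},{"xyz": [0,0,-0.6],"twist": 0,"gripper": 1},{"xyz": [0,0,-0.7],"twist": 0,"gripper": 1},{"xyz": [0,0,-0.7],"twist": 0,"gripper": 1},{"xyz": [0,0,-0.7],"twist": 0,"gripper": 1},{"xyz": [0,0,-0.7],"twist": 0,"gripper": 1}]'

```text
time_s: 18.3
tcp_pos: [0.5403, 0.1906, 0.0984]
ee_rot: [-1.571, -0.0, -0.14]
contact_force: [1.8, -0.7, 0.0]
gripper_width: 0.0168
```

Call:
drive_tool --moves '[{"xyz": [0.03,0,-0.1],"twist": 0,"gripper": 1},{"xyz": [0.03,0,-0.2],"twist": 0,"gripper": 1},{"xyz": [0.03,0,-0.3],"twist": 0,"gripper": 1},{"xyz": [0.03,0,-0.4],"twist": 0,"gripper": 1},{"xyz": [0.03,0,-0.5],"twist": 0,"gripper": 1},{"xyz": [0.03,0,-0.6],"twist": 0,"gripper": 1},{"xyz": [0.03,0,-0.6],"twist": 0,"gripper": 1},{"xyz": [0.03,0,-0.6],"twist": 0,"gripper": 1},{"xyz": [0.03,0,-0.6],"twist": 0,"gripper": 1},{"xyz": [0.03,0,-0.6],"twist": 0,"gripper": 1}]'

```text
time_s: 19.55
tcp_pos: [0.5405, 0.1905, 0.0922]
ee_rot: [-1.571, 0.0, -0.14]
contact_force: [2.3, 0.7, -0.4]
gripper_width: 0.0165
```

Call:
drive_tool --moves '[{"xyz": [0.05,0,0],"twist": 0,"gripper": 1},{"xyz": [0.07,0,-0.1],"twist": 0,"gripper": 1},{"xyz": [0.07,0,-0.15],"twist": 0,"gripper": 1},{"xyz": [0.07,0,-0.2],"twist": 0,"gripper": 1},{"xyz": [0.07,0,-0.25],"twist": 0,"gripper": 1},{"xyz": [0.07,0,-0.3],"twist": 0,"gripper": 1},{"xyz": [0.07,0,-0.35],"twist": 0,"gripper": 1},{"xyz": [0.07,0,-0.4],"twist": 0,"gripper": 1},{"xyz": [0.07,0,-0.45],"twist": 0,"gripper": 1},{"xyz": [0.07,0,-0.5],"twist": 0,"gripper": 1}]'

```text
time_s: 20.8
tcp_pos: [0.5412, 0.1906, 0.0873]
ee_rot: [-1.571, 0.0, -0.14]
contact_force: [0.0, 0.4, -0.4]
gripper_width: 0.0166
```

Call:
drive_tool --moves '[{"xyz": [0,0,-0.05],"twist": 0,"gripper": 1},{"xyz": [0,0,-0.1],"twist": 0,"gripper": 1},{"xyz": [0,0,-0.15],"twist": 0,"gripper": 1},{"xyz": [0,0,-0.2],"twist": 0,"gripper": 1},{"xyz": [0,0,-0.25],"twist": 0,"gripper": 1},{"xyz": [0,0,-0.3],"twist": 0,"gripper": 1},{"xyz": [0,0,-0.35],"twist": 0,"gripper": 1},{"xyz": [0,0,-0.4],"twist": 0,"gripper": 1},{"xyz": [0,0,-0.4],"twist": 0,"gripper": 1},{"xyz": [0,0,-0.4],"twist": 0,"gripper": 1}]'

```text
time_s: 22.05
tcp_pos: [0.5413, 0.1906, 0.0834]
ee_rot: [-1.571, -0.0, -0.14]
contact_force: [-0.5, 0.3, -1.1]
gripper_width: 0.0166
```

Call:
drive_tool --moves '[{"xyz": [0,0,-0.1],"twist": 0,"gripper": 1},{"xyz": [0,0,-0.2],"twist": 0,"gripper": 1},{"xyz": [0,0,-0.25],"twist": 0,"gripper": 1},{"xyz": [0,0,-0.3],"twist": 0,"gripper": 1},{"xyz": [0,0,-0.35],"twist": 0,"gripper": 1},{"xyz": [0,0,-0.4],"twist": 0,"gripper": 1},{"xyz": [0,0,-0.45],"twist": 0,"gripper": 1},{"xyz": [0,0,-0.5],"twist": 0,"gripper": 1},{"xyz": [0,0,-0.5],"twist": 0,"gripper": 1},{"xyz": [0,0,-0.5],"twist": 0,"gripper": 1}]'

```text
time_s: 23.3
tcp_pos: [0.5412, 0.1905, 0.0783]
ee_rot: [-1.571, -0.0, -0.14]
contact_force: [0.2, 0.1, -0.6]
gripper_width: 0.0163
```

Call:
drive_tool --moves '[{"xyz": [0,0,-0.1],"twist": 0,"gripper": 1},{"xyz": [0,0,-0.15],"twist": 0,"gripper": 1},{"xyz": [0,0,-0.2],"twist": 0,"gripper": 1},{"xyz": [0,0,-0.25],"twist": 0,"gripper": 1},{"xyz": [0,0,-0.3],"twist": 0,"gripper": 1},{"xyz": [0,0,-0.35],"twist": 0,"gripper": 1},{"xyz": [0,0,-0.4],"twist": 0,"gripper": 1},{"xyz": [0,0,-0.4],"twist": 0,"gripper": 1},{"xyz": [0,0,-0.4],"twist": 0,"gripper": 1},{"xyz": [0,0,-0.4],"twist": 0,"gripper": 1}]'

```text
time_s: 24.55
tcp_pos: [0.5413, 0.1905, 0.0743]
ee_rot: [-1.571, -0.0, -0.14]
contact_force: [1.4, 0.6, -0.2]
gripper_width: 0.0167
```

Call:
drive_tool --moves '[{"xyz": [0,0,0],"twist": 0,"gripper": 2.5},{"xyz": [0,0,0],"twist": 0,"gripper": 4},{"xyz": [0,0,0],"twist": 0,"gripper": 4},{"xyz": [0,0,1],"twist": 0,"gripper": 4},{"xyz": [0,0,3],"twist": 0,"gripper": 4},{"xyz": [0,0,5],"twist": 0,"gripper": 4},{"xyz": [0,0,5],"twist": 0,"gripper": 2},{"xyz": [0,0,5],"twist": 0,"gripper": 0},{"xyz": [0,0,5],"twist": 0,"gripper": 0},{"xyz": [0,0,5],"twist": 0,"gripper": 0}]'

```text
time_s: 25.8
tcp_pos: [0.5409, 0.1905, 0.1235]
ee_rot: [-1.571, 0.001, -0.14]
contact_force: [0.4, 0.1, 0.6]
gripper_width: -0.0
```

Run:
```python
from h import *
s=telemetry.observe(); print(s['tcp_pos'],s['contact_force'],s['gripper_width'])
P={}
for n in('top','scene'):
    c=viewer.get_image(n); cv2.imwrite(f'pics/{n}9.png',c['img'][:,:,::-1])
    for l in('pin','bore'):
        for r in place_of(n,l)[:4]:
            print(n,l,round(r['confidence'],2),np.round(r['position'],1),[np.round(atz(*ray(c,*r['position']),z),4).tolist() for z in(.066,.078)])
    for z in (.066,.07,.074,.078,.082,.093): print(z,np.round(proj(c,[.5425,.19,z]),1))
    print([(np.round(t['box'],0),round(t['confidence'],2)) for t in boxes_of(n,'pin')])
```

```text
[0.54092322 0.19046629 0.12354778] [0.36079931 0.07345822 0.57060076] -2.1699870739430967e-05
top pin 0.61 [268.6 353.9] [[0.4439, -0.2615, 0.066], [0.4444, -0.2581, 0.078]]
top pin 0.56 [203.2 351.5] [[0.5776, -0.2567, 0.066], [0.5761, -0.2534, 0.078]]
top pin 0.51 [217.1 142.2] [[0.5348, 0.1717, 0.066], [0.534, 0.169, 0.078]]
top bore 0.85 [218.3 132.9] [[0.5318, 0.1903, 0.066], [0.531, 0.1873, 0.078]]
0.066 [133.4 213. ]
0.07 [132.9 212.9]
0.074 [132.4 212.7]
0.078 [131.9 212.5]
0.082 [131.4 212.3]
0.093 [130.  211.8]
[(array([345., 201., 358., 207.]), 0.62), (array([345., 266., 360., 277.]), 0.39)]
scene pin 0.79 [250. 120.] [[0.4687, -0.286, 0.066], [0.4817, -0.2962, 0.078]]
scene pin 0.63 [153.2 284.1] [[0.5538, 0.1951, 0.066], [0.5645, 0.1718, 0.078]]
scene pin 0.51 [275.3 184. ] [[0.6052, -0.2858, 0.066], [0.6144, -0.296, 0.078]]
0.066 [279.1 153.1]
0.07 [279.2 151.6]
0.074 [279.2 150.2]
0.078 [279.2 148.7]
0.082 [279.2 147.3]
0.093 [279.3 143.2]
[(array([177., 262., 191., 293.]), 0.65), (array([115., 241., 128., 272.]), 0.59)]
```

Call:
drive_tool --moves '[{"xyz": [0.05,0,-0.8],"twist": 0,"gripper": 0},{"xyz": [0.1,0,-1.6],"twist": 0,"gripper": 0},{"xyz": [0.1,0,-2.2],"twist": 0,"gripper": 0},{"xyz": [0.1,0,-2.5],"twist": 0,"gripper": 0},{"xyz": [0.1,0,-2.6],"twist": 0,"gripper": 0},{"xyz": [0.1,0,-2.7],"twist": 0,"gripper": 0},{"xyz": [0.1,0,-2.75],"twist": 0,"gripper": 0},{"xyz": [0.1,0,-2.8],"twist": 0,"gripper": 0},{"xyz": [0.1,0,-2.85],"twist": 0,"gripper": 0},{"xyz": [0.1,0,-2.9],"twist": 0,"gripper": 0}]'

```text
time_s: 27.45
tcp_pos: [0.5422, 0.1906, 0.0953]
ee_rot: [-1.571, -0.0, -0.14]
contact_force: [-0.3, -0.3, -0.4]
gripper_width: -0.0001
```

Call:
drive_tool --moves '[{"xyz": [0,0,-0.05],"twist": 0,"gripper": 0},{"xyz": [0,0,-0.1],"twist": 0,"gripper": 0},{"xyz": [0,0,-0.15],"twist": 0,"gripper": 0},{"xyz": [0,0,-0.2],"twist": 0,"gripper": 0},{"xyz": [0,0,-0.25],"twist": 0,"gripper": 0},{"xyz": [0,0,-0.25],"twist": 0,"gripper": 0},{"xyz": [0,0,-0.25],"twist": 0,"gripper": 0},{"xyz": [0,0,-0.25],"twist": 0,"gripper": 0},{"xyz": [0,0,-0.25],"twist": 0,"gripper": 0},{"xyz": [0,0,-0.25],"twist": 0,"gripper": 0}]'

```text
time_s: 28.7
tcp_pos: [0.5422, 0.1905, 0.0928]
ee_rot: [-1.571, 0.0, -0.14]
contact_force: [1.0, 0.3, -0.4]
gripper_width: -0.0003
```

Call:
drive_tool --moves '[{"xyz": [0,0,-0.05],"twist": 0,"gripper": 0},{"xyz": [0,0,-0.1],"twist": 0,"gripper": 0},{"xyz": [0,0,-0.15],"twist": 0,"gripper": 0},{"xyz": [0,0,-0.2],"twist": 0,"gripper": 0},{"xyz": [0,0,-0.25],"twist": 0,"gripper": 0},{"xyz": [0,0,-0.25],"twist": 0,"gripper": 0},{"xyz": [0,0,-0.25],"twist": 0,"gripper": 0},{"xyz": [0,0,-0.25],"twist": 0,"gripper": 0},{"xyz": [0,0,-0.25],"twist": 0,"gripper": 0},{"xyz": [0,0,-0.25],"twist": 0,"gripper": 0}]'

```text
time_s: 29.95
tcp_pos: [0.5423, 0.1906, 0.0905]
ee_rot: [-1.571, -0.0, -0.14]
contact_force: [0.2, 0.9, 4.7]
gripper_width: 0.0
```

Contact at 4.7 N: the head is about 8 mm above the ear, on the ball. Pressing on slowly.

Call:
drive_tool --moves '[{"xyz": [0,0,-0.02],"twist": 0,"gripper": 0},{"xyz": [0,0,-0.04],"twist": 0,"gripper": 0},{"xyz": [0,0,-0.06],"twist": 0,"gripper": 0},{"xyz": [0,0,-0.08],"twist": 0,"gripper": 0},{"xyz": [0,0,-0.1],"twist": 0,"gripper": 0},{"xyz": [0,0,-0.1],"twist": 0,"gripper": 0},{"xyz": [0,0,-0.1],"twist": 0,"gripper": 0},{"xyz": [0,0,-0.1],"twist": 0,"gripper": 0},{"xyz": [0,0,-0.1],"twist": 0,"gripper": 0},{"xyz": [0,0,-0.1],"twist": 0,"gripper": 0}]'

```text
time_s: 31.2
tcp_pos: [0.5423, 0.1905, 0.0895]
ee_rot: [-1.571, -0.0, -0.14]
contact_force: [-0.9, 0.5, 5.5]
gripper_width: 0.0
```

Call:
drive_tool --moves '[{"xyz": [0,0,-0.03],"twist": 0,"gripper": 0},{"xyz": [0,0,-0.06],"twist": 0,"gripper": 0},{"xyz": [0,0,-0.09],"twist": 0,"gripper": 0},{"xyz": [0,0,-0.12],"twist": 0,"gripper": 0},{"xyz": [0,0,-0.15],"twist": 0,"gripper": 0},{"xyz": [0,0,-0.18],"twist": 0,"gripper": 0},{"xyz": [0,0,-0.2],"twist": 0,"gripper": 0},{"xyz": [0,0,-0.2],"twist": 0,"gripper": 0},{"xyz": [0,0,-0.2],"twist": 0,"gripper": 0},{"xyz": [0,0,-0.2],"twist": 0,"gripper": 0}]'

```text
time_s: 32.45
tcp_pos: [0.5426, 0.1907, 0.0881]
ee_rot: [-1.57, -0.001, -0.14]
contact_force: [-0.6, 0.8, 7.2]
gripper_width: 0.0001
```

Call:
drive_tool --moves '[{"xyz": [0,0,-0.03],"twist": 0,"gripper": 0},{"xyz": [0,0,-0.06],"twist": 0,"gripper": 0},{"xyz": [0,0,-0.09],"twist": 0,"gripper": 0},{"xyz": [0,0,-0.12],"twist": 0,"gripper": 0},{"xyz": [0,0,-0.15],"twist": 0,"gripper": 0},{"xyz": [0,0,-0.18],"twist": 0,"gripper": 0},{"xyz": [0,0,-0.2],"twist": 0,"gripper": 0},{"xyz": [0,0,-0.2],"twist": 0,"gripper": 0},{"xyz": [0,0,-0.2],"twist": 0,"gripper": 0},{"xyz": [0,0,-0.2],"twist": 0,"gripper": 0}]'

```text
time_s: 33.7
tcp_pos: [0.5425, 0.1909, 0.086]
ee_rot: [-1.57, -0.001, -0.14]
contact_force: [-1.2, 0.5, 8.1]
gripper_width: -0.0002
```

Call:
drive_tool --moves '[{"xyz": [0,0,-0.03],"twist": 0,"gripper": 0},{"xyz": [0,0,-0.06],"twist": 0,"gripper": 0},{"xyz": [0,0,-0.09],"twist": 0,"gripper": 0},{"xyz": [0,0,-0.12],"twist": 0,"gripper": 0},{"xyz": [0,0,-0.15],"twist": 0,"gripper": 0},{"xyz": [0,0,-0.18],"twist": 0,"gripper": 0},{"xyz": [0,0,-0.2],"twist": 0,"gripper": 0},{"xyz": [0,0,-0.2],"twist": 0,"gripper": 0},{"xyz": [0,0,-0.2],"twist": 0,"gripper": 0},{"xyz": [0,0,-0.2],"twist": 0,"gripper": 0}]'

```text
time_s: 34.95
tcp_pos: [0.5425, 0.191, 0.0841]
ee_rot: [-1.57, -0.001, -0.14]
contact_force: [-0.4, 1.7, 7.2]
gripper_width: -0.0001
```

Call:
drive_tool --moves '[{"xyz": [0,0,-0.03],"twist": 0,"gripper": 0},{"xyz": [0,0,-0.06],"twist": 0,"gripper": 0},{"xyz": [0,0,-0.09],"twist": 0,"gripper": 0},{"xyz": [0,0,-0.12],"twist": 0,"gripper": 0},{"xyz": [0,0,-0.15],"twist": 0,"gripper": 0},{"xyz": [0,0,-0.17],"twist": 0,"gripper": 0},{"xyz": [0,0,-0.17],"twist": 0,"gripper": 0},{"xyz": [0,0,-0.17],"twist": 0,"gripper": 0},{"xyz": [0,0,-0.17],"twist": 0,"gripper": 0},{"xyz": [0,0,-0.17],"twist": 0,"gripper": 0}]'

```text
time_s: 36.2
tcp_pos: [0.5425, 0.1912, 0.0826]
ee_rot: [-1.569, -0.001, -0.14]
contact_force: [-1.7, 3.3, 8.2]
gripper_width: 0.0
```

Call:
drive_tool --moves '[{"xyz": [0,0,-0.02],"twist": 0,"gripper": 0},{"xyz": [0,0,-0.03],"twist": 0,"gripper": 0},{"xyz": [0,0,-0.05],"twist": 0,"gripper": 0},{"xyz": [0,0,-0.06],"twist": 0,"gripper": 0},{"xyz": [0,0,-0.07],"twist": 0,"gripper": 0},{"xyz": [0,0,-0.07],"twist": 0,"gripper": 0},{"xyz": [0,0,-0.07],"twist": 0,"gripper": 0},{"xyz": [0,0,-0.07],"twist": 0,"gripper": 0},{"xyz": [0,0,-0.07],"twist": 0,"gripper": 0},{"xyz": [0,0,-0.07],"twist": 0,"gripper": 0}]'

```text
time_s: 37.45
tcp_pos: [0.5427, 0.1913, 0.0825]
ee_rot: [-1.569, -0.002, -0.14]
contact_force: [-2.3, 2.0, 11.3]
gripper_width: 0.0002
```

Call:
drive_tool --moves '[{"xyz": [0,0,-0.02],"twist": 0,"gripper": 0},{"xyz": [0,0,-0.03],"twist": 0,"gripper": 0},{"xyz": [0,0,-0.05],"twist": 0,"gripper": 0},{"xyz": [0,0,-0.07],"twist": 0,"gripper": 0},{"xyz": [0,0,-0.1],"twist": 0,"gripper": 0},{"xyz": [0,0,-0.1],"twist": 0,"gripper": 0},{"xyz": [0,0,-0.1],"twist": 0,"gripper": 0},{"xyz": [0,0,-0.1],"twist": 0,"gripper": 0},{"xyz": [0,0,-0.1],"twist": 0,"gripper": 0},{"xyz": [0,0,-0.1],"twist": 0,"gripper": 0}]'

```text
time_s: 38.7
tcp_pos: [0.5429, 0.1915, 0.0824]
ee_rot: [-1.568, -0.002, -0.14]
contact_force: [-3.5, 2.5, 16.1]
gripper_width: -0.0
```

Seated: z stays at 0.0824 while the force climbs to 16 N. Lifting off.

Call:
drive_tool --moves '[{"xyz": [0,0,0.3],"twist": 0,"gripper": 0},{"xyz": [0,0,1],"twist": 0,"gripper": 0},{"xyz": [0,0,3],"twist": 0,"gripper": 0},{"xyz": [2,0,6],"twist": 0,"gripper": 0},{"xyz": [5,-1,10],"twist": 0,"gripper": 0},{"xyz": [8,-1.4,13],"twist": 0,"gripper": 0},{"xyz": [9,-1.4,13.5],"twist": 0,"gripper": 0},{"xyz": [9,-1.4,13.5],"twist": 0,"gripper": 0},{"xyz": [9,-1.4,13.5],"twist": 0,"gripper": 0},{"xyz": [9,-1.4,13.5],"twist": 0,"gripper": 0}]'

```text
time_s: 39.95
tcp_pos: [0.6316, 0.1766, 0.2142]
ee_rot: [-1.571, 0.001, -0.14]
contact_force: [-0.4, -0.0, -0.1]
gripper_width: -0.0001
```

Run:
```python
from h import *
s=telemetry.observe(); c=viewer.get_image('wrist'); cv2.imwrite('pics/end.png',c['img'][:,:,::-1])
print(s['tcp_pos'],s['contact_force'])
for l,z in(('pin',.066),('bore',.066),('tab',.094)):
    for r in place_of('wrist',l)[:3]: print(l,round(r['confidence'],2),np.round(r['position'],1),np.round(atz(*ray(c,*r['position'],s),z),4))
for t in trace('wrist','pin')[:2]:
    b=t['box']; print(b,round(t['confidence'],2)); 
    m=((b[1]+b[3])/2,(b[0]+b[2])/2)
    # width of head -> size at z top .082
    a=atz(*ray(c,m[0],b[0],s),.082);d=atz(*ray(c,m[0],b[2],s),.082);print('head centre',np.round((a+d)/2,4),'width',np.linalg.norm(a-d))
c=viewer.get_image('scene')
for r in place_of('scene','pin')[:4]: print(np.round(r['position'],1),round(r['confidence'],2),'expect',np.round(proj(c,[.5425,.19,.066]),1)[::-1])
print([(np.round(t['box'],0).tolist(),round(t['confidence'],2)) for t in boxes_of('scene','pin')], proj(c,[.5425,.19,.082]))
```

```text
[0.6315866  0.17664909 0.21424581] [-0.44309634 -0.00458626 -0.05427213]
pin 0.95 [ 88.  251.1] [0.5431 0.1878 0.066 ]
bore 0.57 [ 86.5 251.5] [0.5418 0.1883 0.066 ]
tab 0.86 [205.5 253.9] [0.6515 0.1752 0.094 ]
[242.2, 76.1, 263.8, 103.6] 0.88
head centre [0.5458 0.1893 0.082 ] width 0.01954226572108788
[271.7 183.9] 0.63 expect [153.1 279.1]
[248.  125.1] 0.61 expect [153.1 279.1]
[152.6 280.7] 0.47 expect [153.1 279.1]
[([277.0, 146.0, 284.0, 154.0], 0.62), ([178.0, 264.0, 189.0, 293.0], 0.62)] [279.24380803 147.26283386]
```

```bash
python3 -c "
from workcell import ctrl; print(ctrl.finish_job())"
```

```text
the job is handed in; nothing more can be done
None
```

I slid the link in and put the tall round-headed pin through the upper ear, eye and lower ear. I then pressed it home past the ball and handed the job in at about 40 s; no verdict was reported. The two spare pins were not touched.

- **Link:** I pushed it in about 49 mm and looked through the bore with the wrist camera. The eye was about 1.5 mm past the axis, so I pulled the link back 1.6 mm until eye and bores lined up.
- **Pin:** Lowering it met at most about 2 N sideways and no upward resistance. Released, it rested on the ball with the head roughly 8 mm above the ear, then pressed in at 5–8 N.
- **Seating check:** The head stopped moving while the force rose to 16 N, with the fingertips at 0.0824 m, so the head underside is at about 66.4 mm against the ear at 66 mm.
- **Camera check:** The networks put the pin within about 1.5 mm of the bore. In the scene picture the head showed between rows 146 and 154, against 147 to 153 expected when seated. I judged this from the numbers alone, as my 12 pictures were used up.
- **What disagreed:**
  - My travel by arm motion was about 47 mm, right at the lower limit; the tab-to-bore distance instead suggested about 55 mm. I relied on the pin being through the eye to hold the link within its range.
  - Bore readings from the different wrist views differed by 2–3 mm, so I aimed the pin by its position relative to the hole.

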